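# Eject a rubber mould from its frame and stack it

## Task

Press the lever of the metal ejector frame fully down so that the rubber mould seated in the frame rises, then take that mould out and stack it squarely on the mould lying on the small plywood board: right way up, long sides in line, edges flush, and without pushing the lower mould out of its place. Leave the round tin, the brass block and the little bowl alone.

Things in the scene. Friction and masses are not known exactly. Their poses are not given: they have to be found in the camera images.
- ejector_frame: Steel mould frame bolted to the bench, 84 x 98 mm, top 46 mm above the bench, on a dark foot 106 x 102 mm. Origin on the bench under the middle of its pocket. The open-topped pocket (52 x 67 mm, long side along the frame's y) holds the seated mould, whose top is then about 1 mm below the frame's top. The lever sticks out of the frame along its -y, roughly towards the robot.
- ejector_lever (a joint): Ejector lever angle: 0 = up (mould seated), 0.40 rad = fully down against its stop (mould raised 20 mm, so about 19 mm of its sides stand above the frame's top, which is 46 mm above the bench). About 4 to 7 N on the pad moves it; it has friction and stays where it is left. Its pivot runs along the frame's x, 59 mm from the origin toward -y, 20 mm above the bench.
- lever_pad (a point): Centre of the upper face of the black 30 x 30 mm thumb pad at the lever's end. With the lever up it is 127 mm from the frame's origin toward the frame's -y and 51 mm above the bench; fully down 134 mm toward -y and 22 mm above the bench. It moves with the lever.
- seated_mould_center (a point): Centre (half-way up) of the orange rubber mould in the frame, 48 x 63 x 24 mm, 0.07 kg, rigid; x along the 48 mm width, y along the 63 mm length, z up. It has 2 mm play in the pocket, so it cannot be gripped until it has been raised.
- lower_mould_center (a point): Centre (half-way up) of the second, loose mould of the same make and size, 48 x 63 x 24 mm, which lies flat on the plywood board; same axes. Its top is 30 mm above the bench.
- board: Plywood board, 110 x 90 x 6 mm, fixed to the bench beside the frame, to its right or to its left; origin at the centre of its underside.
- tin: Round pale metal tin, 68 mm across, 13 mm high, loose on the bench; origin at the centre of its underside. A bystander.
- brass_block: Brass cube with hollows, 42 mm, loose on the bench near its front edge, far left; origin at the centre of its underside. A bystander.
- bowl: Small steel bowl, 67 mm across, 27 mm high, loose on the bench; origin at the centre of its underside. A bystander.
There are look-alikes about, which are no part of the job. What is shaped like the part that bears seated_mould_center but purple or red is not meant.

How it is judged:
On the way, in this order (a step that is already met when the one before it is completed fails the run):
1. the lever is pressed down and the seated mould has risen (value of joint ejector_lever above 0.36 rad and z of seated_mould_center in the frame of ejector_frame above 0.047 m and horizontal distance between seated_mould_center and ejector_frame below 0.01 m), for 0.2 s.
2. the fingers lift the mould clear of the frame (z of seated_mould_center in the frame of ejector_frame above 0.068 m and contact force between the fingers and seated_mould above 1 N), for 0.1 s.
At the end, for the whole second after the job is handed in: The ejected mould lies at rest, right way up and level (within 0.1 rad), on top of the lower mould, centred on it within 8 mm each way, long sides in line within 0.15 rad (either way round); the lower mould is level and within 20 mm of where it was (x of seated_mould_center in the frame of lower_mould_center between -0.008 and 0.008 m and y of seated_mould_center in the frame of lower_mould_center between -0.008 and 0.008 m and z of seated_mould_center in the frame of lower_mould_center between 0.021 and 0.027 m and angle between the y axis of seated_mould_center and the y axis of lower_mould_center, either way round below 0.15 rad and angle between each of seated_mould_center, lower_mould_center's own z axis and vertical below 0.1 rad and distance of lower_mould_center from where it was at the start of the episode below 0.02 m and linear speed of seated_mould below 0.01 m/s); the robot touches nothing.
It fails at once if a bystander (tin, brass block or bowl) is shifted more than 30 mm (distance of any of tin, brass_block, bowl from where it was at the start of the episode above 0.03 m).
It also fails if it takes over 51 s, if anything falls off the work surface, if the arm or the gripper's body presses on something with over 40 N, if the wrist force passes 120 N, or if a joint passes its speed limit or range.

## Robot

A 6-joint arm with a two-finger parallel gripper is mounted at the origin on a cart in front of the work surface, level with it; the furniture and walls round the work are solid. World frame = base frame: x ahead of the robot, y to its left, z up, the work surface at z = 0. Lengths are in m, angles in rad, forces in N, time in s.
With the tool pointing down it reaches from about 0.25 to 0.725 m from the base axis. Payload 4 kg.
Tool frame: the origin (TCP) lies between the finger pads; the fingertips stand 8 mm ahead of it and the grasp point (between the pads) lies 11 mm behind it (bot.tip_reach is the distance from the TCP to the fingertips, in m); z points along the fingers, y is the line along which they close (so a half turn about z gives the same grasp; the last joint's range is limited). The gripper opens to 85 mm and grips with 20 to 120 N. Pads are 22 mm wide; open, the fingers measure 114 mm over their backs; the gripper's body (76 mm by 85 mm) begins 54 mm behind the grasp point. The pads swing forward as they close: fully open they stand 13 mm farther back than shut.
Start: joints at [1.1, 0.241, 0.005, 1.335, 0, 1.571], TCP at [0.227, 0.446, 0.239] pointing down, gripper open.
Joint ranges: [-2.72, 2.72], [-1.05, 1.87], [-1.09, 1.28], [-1.99, 2.15], [-1.42, 1.44], [-3.14, 3.14]. Speed limits (rad/s): [2.79, 2.79, 3.14, 3.14, 3.14, 3.14].

## Interface

Orientations are given as a unit quaternion [x, y, z, w].
In Python, from workcell import bot gives the robot as it stands.
- The arm moves only by the tool move_arm, never from a script. Its argument "deltas" is a list of rows, each a list of 7 numbers: the opening, from 0 (shut) to 1 (fully open), then the shift along the tool's x, y, z in mm, then the turn, a rotation vector about the tool's x, y, z in degrees. In form: [[gripper, tx, ty, tz, ax, ay, az], ...]. A call has 1 to 10 rows; each row shifts and turns the commanded pose from where the row before left it, along the tool's axes as they then stand; what a row does not reach is not made up. A row lasts 1/12 s, in which the tool goes at most 41.7 mm and 7.16 degrees, less where a joint would pass 70% of its speed; a pose out of reach is approached as far as the arm can. A call is refused whole if a number of a shift passes 41.7 or a number of a turn 7.16, either way. A call with a gripper value outside its range is refused whole. The fingers move at their own pace and stop on an object; the grip force is fixed at half the most. Time passes only in rows, so rows that do not move let the fingers close. It gives the time, the measured TCP pose, the force, the opening and the grip force at its end, in the units of the state.
- bot.get_obs(): the state, without advancing time (a new reading comes with each control period).
- bot.camera(name): name is "scene" or "top" or "wrist"; returns the picture (480x640x3 uint8, blue, green, red); there is no depth.
- bot.calibration(name): a dict with "K" (3x3 intrinsics, pixels), "dist_coeffs" ([k1, k2, p1, p2, k3] as OpenCV has them; the pictures are not rectified), "position" and "orientation" of the camera in the world. Camera axes: x right, y down, z forward; pixel columns grow to the right and rows downward; lengths in m; the calibration is good to about 2 mm. A picture is of the moment at which its call begins: read the wrist's pose just before it. calibration takes no time and is no camera call; for the wrist camera it gives the pose at the moment of the call.
- bot.job_done(): hands the job in; it is judged then, once.
Trained networks look in the newest picture that a camera, given by its name, has taken for a name from the list of things; names that differ only in an ending like _2 or _b are one class to them, and where a whole thing is asked for, a point or a joint stands for the part that bears it (a point fixed in the world has none). Each returns a list of dicts, best first, with "conf" (0 to 1); they miss things now and then, are a little off and sometimes report something else, mostly with a low value. They report only what shows in the picture. A call takes as long as a camera call. They do not tell look-alikes from the thing itself.
- bot.outline_of(query, camera): "pixels" (480x640 bool, what is visible of it) and "rect" ([left, top, width, height] in pixels, round what is visible of it).
The state is a dict: "clock": time; "joint_pos": joint angles; "joint_vel": joint speeds; "tau": joint torques, N m; "eef_pos": TCP position; "tool_rot": TCP orientation; "ft_force": force on the tool from outside, world axes, zero at the start; "ft_torque": the same for the moment, N m; "grip_width": finger opening in m; "grasp_force": force on a finger pad.
Only numpy, scipy, OpenCV 4.12 (cv2) and the standard library are available. Lean on these libraries where they do the work, as an engineer would, in place of code of your own. Each camera call takes 0.05 s, during which the arm holds its last target. There are 200 camera calls.

## Working session

There is one attempt and no reset: what is moved stays moved. The work goes in short steps, Python scripts to look and compute and a tool call to move; the robot and the scene stay as the last step left them, time stands still between calls to the robot, and variables do not carry over. Pictures are saved under pics/ and viewed, at most 10 in all, crops included, and the job is handed in when it is done.

Besides the shell and the picture viewer there is one more tool, called after "Request:" in YAML: its name, and indented under it one key for each argument. move_arm: Moves the arm, as the interface text tells. Its arguments: {"type":"object","properties":{"deltas":{"type":"array","items":{"type":"array","items":{"type":"number"}}}},"required":["deltas"]}

```bash
mkdir -p pics; ls; python3 - <<'E'
from workcell import bot
import cv2
for c in ["scene","top"]:
    im=bot.camera(c); cv2.imwrite(f"pics/{c}0.png",im)
    k=bot.calibration(c); print(c,k)
    for q in ["ejector_frame","lever_pad","seated_mould_center","lower_mould_center","board"]:
        for d in bot.outline_of(q,c): print(q,round(d["conf"],2),d["rect"],d["pixels"].sum())
o=bot.get_obs();print(o)
E
```

```text
pics
scene {'K': array([[487.03044767,   0.        , 322.78342031],
       [  0.        , 487.03044767, 230.64164571],
       [  0.        ,   0.        ,   1.        ]]), 'dist_coeffs': array([-0.12664663,  0.        ,  0.        ,  0.        ,  0.        ]), 'position': array([-0.16242244,  1.32307107,  0.58677581]), 'orientation': array([-0.23582312,  0.80183716, -0.52663785,  0.1552327 ])}
ejector_frame 0.86 [282.7, 238.8, 57.3, 41.7] 1052
lever_pad 0.49 [309.9, 257.0, 26.2, 13.0] 166
seated_mould_center 0.94 [335.4, 248.6, 27.6, 21.2] 377
seated_mould_center 0.57 [217.2, 331.2, 40.5, 27.8] 760
seated_mould_center 0.52 [281.6, 244.7, 25.3, 11.8] 169
lower_mould_center 0.61 [314.4, 223.3, 24.3, 15.7] 296
board 0.81 [303.8, 233.6, 45.0, 13.5] 371
top {'K': array([[531.75661959,   0.        , 318.93731356],
       [  0.        , 531.75661959, 235.32556502],
       [  0.        ,   0.        ,   1.        ]]), 'dist_coeffs': array([-0.0994989,  0.       ,  0.       ,  0.       ,  0.       ]), 'position': array([0.25069209, 0.32900071, 1.29088071]), 'orientation': array([ 0.70755472, 
[... 511 characters left out ...]
 1204
{'clock': 0.6, 'joint_pos': array([ 1.10002141e+00,  2.40551480e-01,  5.00961407e-03,  1.33516275e+00,
       -3.81444540e-06,  1.57081711e+00]), 'joint_vel': array([ 0.00052935,  0.00096127, -0.00043884,  0.00059604, -0.0005685 ,
        0.00018797]), 'tau': array([ 4.08065835e-04, -3.71975613e+01,  2.52571177e+01,  1.47961207e-03,
        7.75091462e-05,  1.40147494e-08]), 'eef_pos': array([0.22679813, 0.44562494, 0.2393344 ]), 'tool_rot': array([2.33229880e-01, 9.72421627e-01, 4.41457891e-05, 1.25484527e-05]), 'ft_force': array([ 0.88327434, -0.47922949, -0.29941715]), 'ft_torque': array([ 0.01760613, -0.0033481 ,  0.0005592 ]), 'grasp_force': 0.0, 'grip_width': 0.08545528788314721}
```

```bash
python3 - <<'E'
import cv2
im=cv2.imread("pics/top0.png")
cv2.imwrite("pics/topc.png",cv2.resize(im[150:350,200:467],None,fx=3,fy=3,interpolation=cv2.INTER_CUBIC))
E
```

```text
(no output)
```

View pics/top0.png

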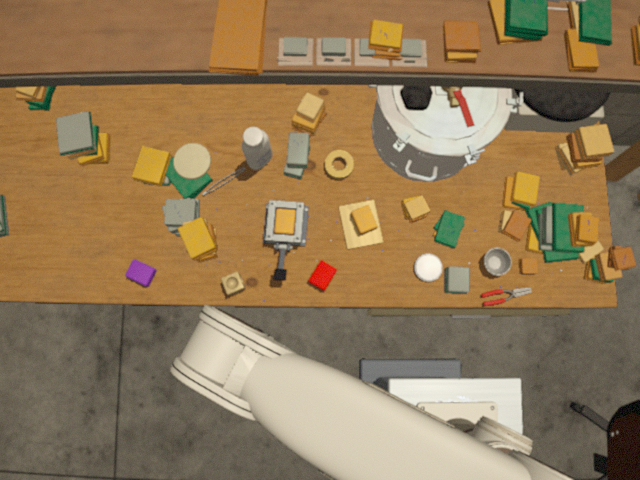

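View pics/topc.png

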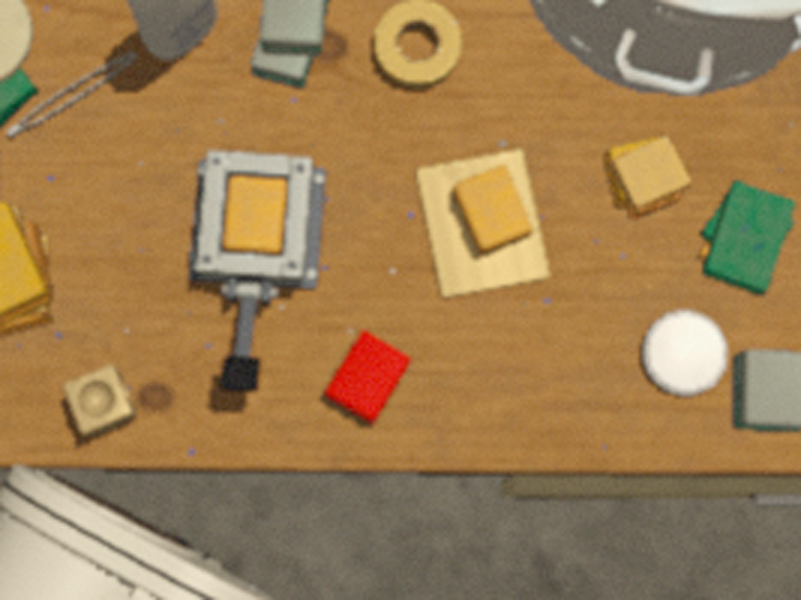

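The top view shows these candidates for the seated mould:
- Orange in the frame (285,221). This is my choice, because it sits in the metal frame with the lever pad at (280,274).
- Orange on the board (364,219), which is the lower mould.
- Red look-alike (322,276) and purple look-alike (141,273).
- Yellow-ish blocks at (416,208) and (198,240).

The crop confirms the choice. Next I compute the coarse poses.

```bash
cat > h.py <<'E'
import numpy as np, cv2
from workcell import bot
from scipy.spatial.transform import Rotation as R
def pix2w(k,px,z):
    u=cv2.undistortPoints(np.float64(px).reshape(-1,1,2),k["K"],k["dist_coeffs"]).reshape(-1,2)
    d=R.from_quat(k["orientation"]).apply(np.c_[u,np.ones(len(u))]); p=np.asarray(k["position"])
    return p+d*((z-p[2])/d[:,2])[:,None]
def w2pix(k,P):
    r=R.from_quat(k["orientation"]).inv(); 
    return cv2.projectPoints(np.float64(r.apply(np.atleast_2d(P)-k["position"])),np.zeros(3),np.zeros(3),k["K"],k["dist_coeffs"])[0].reshape(-1,2)
def rect(k,mask,z):
    c=max(cv2.findContours(mask.astype(np.uint8),cv2.RETR_EXTERNAL,cv2.CHAIN_APPROX_NONE)[0],key=cv2.contourArea)
    w=pix2w(k,c.reshape(-1,2),z)[:,:2]
    (cx,cy),(a,b),t=cv2.minAreaRect(np.float32(w*1000))
    if a<b: t+=90;a,b=b,a
    t=(t+90)%180-90   # direction of the long side in world, deg
    return np.round([cx,cy,a,b,t],1)
E
python3 - <<'E'
from h import *
bot.camera("top");k=bot.calibration("top")
for q,z,pt in [("seated_mould_center",.045,(285,221)),("lower_mould_center",.03,(364,219)),("lever_pad",.051,(280,274)),("ejector_frame",.046,(270,221)),("board",.006,(350,235)),("tin",.01,(428,267)),("brass_block",.04,(233,284)),("bowl",.02,(496,262))]:
    for d in bot.outline_of(q,"top"):
        l,t,w,h=d["rect"]
        if l<=pt[0]<=l+w and t<=pt[1]<=t+h: print(q,round(d["conf"],2),rect(k,d["pixels"],z))
# colour-based
im=bot.camera("top");g=im.astype(int)
print("pad centre",pix2w(k,[[280,274]],.051),"frame pts",pix2w(k,[[285,221.5],[364.5,219.5]],.045))
print(pix2w(k,[[322,276],[283,290]],.02))
print(R.from_quat(bot.get_obs()["tool_rot"]).as_matrix().round(3))
w=bot.calibration("wrist");print(w["position"],R.from_quat(w["orientation"]).as_matrix().round(2),w["K"][0,0])
E
```

```text
seated_mould_center 0.6 [516.9 412.5  65.9  47.8  -4. ]
lower_mould_center 0.79 [526.7 221.6  63.4  47.5  21.3]
lever_pad 0.51 [420.1 420.8  87.8  25.8   1.2]
ejector_frame 0.61 [471.9 412.7 191.6 102.3  -3.5]
board 0.82 [521.2 229.1 112.4  96.6  10.2]
tin 0.8 [414.3  62.2  68.9  66.2 -89.6]
brass_block 0.74 [367.8 530.   45.7  45.2 -67.3]
bowl 0.88 [ 429.5 -108.2   66.8   64.9  -45.9]
pad centre [[0.39038782 0.41902548 0.051     ]] frame pts [[0.51749885 0.41036647 0.045     ]
 [0.52436053 0.21975965 0.045     ]]
[[0.39011623 0.32039481 0.02      ]
 [0.35555146 0.41325911 0.02      ]]
[[-0.891  0.454  0.   ]
 [ 0.454  0.891 -0.   ]
 [-0.    -0.    -1.   ]]
[0.16573941 0.47700079 0.37403335] [[ 0.45  0.86  0.24]
 [ 0.89 -0.44 -0.12]
 [ 0.    0.27 -0.96]] 375.49302907960976
```

Request:
move_arm:
  deltas:
    - [0,-31,10,10,0,0,0]
    - [0,-31,10,20,0,0,0]
    - [0,-31,10,25,0,0,0]
    - [0,-31,10,25,0,0,0]
    - [0,-31,10,10,0,0,0]
    - [0,0,0,0,0,0,-6]
    - [0,0,0,0,0,0,-6]
    - [0,0,0,0,0,0,-6]
    - [0,0,0,0,0,0,-5.3]
    - [0,0,0,0,0,0,0]

```text
clock: 1.93
eef_pos: [0.3878, 0.4197, 0.1491]
tool_rot: [0.032, 1.0, -0.0, -0.0]
ft_force: [-0.7, 0.3, 0.1]
grip_width: -0.0001
grasp_force: 0.0
```

```bash
python3 - <<'E'
from h import *
k=bot.calibration("wrist");im=bot.camera("wrist");cv2.imwrite("pics/w1.png",im)
o=bot.get_obs();print(o["eef_pos"],R.from_quat(o["tool_rot"]).as_matrix().round(3),o["grip_width"],bot.tip_reach,o["clock"],o["joint_pos"].round(2))
for q,z in [("seated_mould_center",.045),("lower_mould_center",.03),("lever_pad",.051),("ejector_frame",.046),("board",.006)]:
    for d in bot.outline_of(q,"wrist"): print(q,round(d["conf"],2),d["rect"],rect(k,d["pixels"],z))
E
```

```text
[0.38769161 0.41979507 0.14916038] [[-0.998  0.066 -0.   ]
 [ 0.066  0.998 -0.   ]
 [ 0.    -0.    -1.   ]] 7.028907057396149e-05 0.008 1.9833 [ 0.83  0.43  0.04  1.18 -0.    0.89]
seated_mould_center 0.79 [307.5, 392.0, 15.1, 24.3] [513.1 412.1  23.7  10.   -3.6]
seated_mould_center 0.74 [142.5, 199.8, 86.5, 98.5] [386.  331.2  61.2  44.5 -30.1]
lower_mould_center 0.85 [47.0, 368.5, 66.1, 46.1] [504.1 219.3  63.2  24.5 -67. ]
lever_pad 0.84 [291.9, 231.4, 48.5, 53.2] [396.4 420.1  37.8  30.4  -3.6]
ejector_frame 0.71 [249.4, 234.5, 128.9, 114.3] [398.4 419.6  39.3  30.3  -3.6]
board 0.63 [32.6, 329.0, 116.9, 61.5] [493.2 222.5  93.   55.1 -77.1]
```

View pics/w1.png

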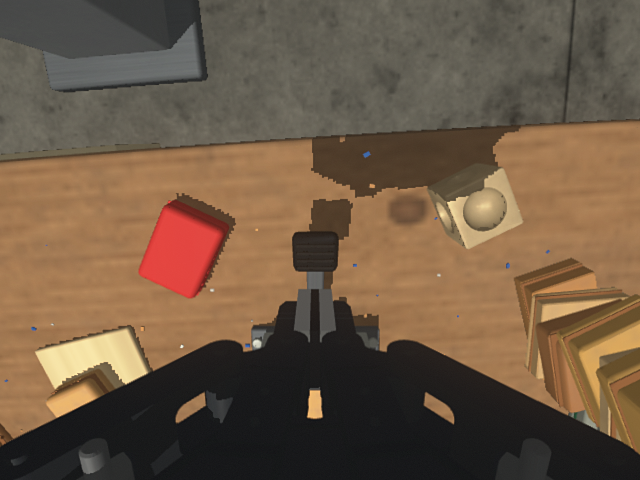

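Wrist view: the black pad is at (315,251) below the closed fingers, with the red look-alike at (185,250) clear of it. Now I press down.

Request:
move_arm:
  deltas:
    - [0,2,0,28,0,0,0]
    - [0,0,0,28,0,0,0]
    - [0,0,0,25,0,0,0]
    - [0,0,0,7,0,0,0]
    - [0,0,0,7,0,0,0]
    - [0,0,0,7,0,0,0]
    - [0,0,0,7,0,0,0]
    - [0,0,0,7,0,0,0]
    - [0,0,0,2,0,0,0]
    - [0,0,0,0,0,0,0]

```text
clock: 3.07
eef_pos: [0.3856, 0.4206, 0.0323]
tool_rot: [0.032, 0.999, 0.0, 0.0]
ft_force: [0.4, 1.1, -0.2]
grip_width: 0.0
grasp_force: 0.0
```

Request:
move_arm:
  deltas:
    - [0,0,0,2,0,0,0]
    - [0,0,0,2,0,0,0]
    - [0,0,0,1,0,0,0]
    - [0,0,0,0,0,0,0]

```text
clock: 3.4
eef_pos: [0.3859, 0.4207, 0.0301]
tool_rot: [0.032, 0.999, 0.001, 0.001]
ft_force: [-5.7, -4.1, 19.5]
grip_width: -0.0001
grasp_force: 9.8
```

Request:
move_arm:
  deltas:
    - [0,0,0,-35,0,0,0]
    - [0,0,0,-40,0,0,0]
    - [0,0,0,-40,0,0,0]
    - [0,0,0,-40,0,0,0]
    - [0,-36,-18,-13,0,0,0]
    - [0,-36,-18,-13,0,0,0]
    - [0,-36,-18,-13,0,0,0]
    - [0,-36,-18,-13,0,0,0]
    - [0,-36,-18,-13,0,0,0]
    - [0,0,0,0,0,0,0]

```text
clock: 4.23
eef_pos: [0.5641, 0.3157, 0.2482]
tool_rot: [0.036, 0.999, 0.0, 0.004]
ft_force: [-1.1, 0.7, 0.7]
grip_width: -0.0
grasp_force: 0.0
```

```bash
python3 - <<'E'
from h import *
k=bot.calibration("wrist");im=bot.camera("wrist");cv2.imwrite("pics/w2.png",im)
for q,z in [("seated_mould_center",.065),("lower_mould_center",.03),("lever_pad",.022),("ejector_frame",.046),("board",.006)]:
    for d in bot.outline_of(q,"wrist"): print(q,round(d["conf"],2),d["rect"],rect(k,d["pixels"],z))
E
```

```text
seated_mould_center 0.9 [268.8, 0.6, 74.1, 61.8] [410.6 318.6  50.9  42.7 -30.2]
seated_mould_center 0.77 [390.7, 117.4, 65.2, 78.9] [520.7 409.5  60.2  50.6  -3.8]
lower_mould_center 0.56 [175.0, 142.9, 72.4, 79.3] [531.1 221.7  61.4  52.9  24.6]
lever_pad 0.67 [401.4, 2.2, 37.0, 117.1] [429.9 417.7  81.2  31.1  -1.1]
ejector_frame 0.79 [352.8, 2.4, 120.6, 211.7] [483.2 406.1 173.1 100.8  -3.3]
ejector_frame 0.21 [400.4, 1.4, 37.9, 98.4] [434.1 411.2  75.5  29.   -1.1]
board 0.93 [160.7, 105.9, 118.1, 129.8] [523.3 227.1 110.6  90.2  11.6]
board 0.56 [400.0, 1.7, 32.1, 119.8] [426.7 422.4  84.   31.6  -1.1]
```

View pics/w2.png

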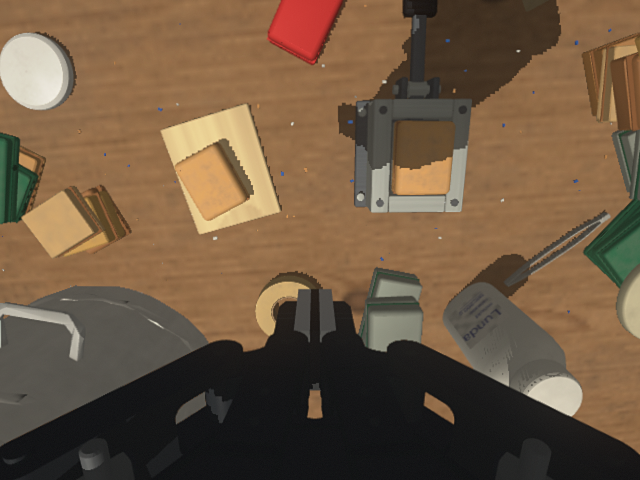

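The wrist view shows the raised or seated mould at (423,157), the board with the lower mould at (212,181), and the tin at (36,70). I'll fit projected box models to the masks to get precise poses and check that the mould has risen.

```bash
cat >> h.py <<'E'
from scipy.optimize import minimize
def corners(x,y,t,lx,ly,zs):
    c,s=np.cos(t),np.sin(t)
    return np.array([[x+c*a*lx/2-s*b*ly/2,y+s*a*lx/2+c*b*ly/2,z] for z in zs for a,b in((-1,-1),(1,-1),(1,1),(-1,1))])
def hullmask(k,P,S=4):
    m=np.zeros((480*S,640*S),np.uint8)
    h=cv2.convexHull(np.float32(w2pix(k,P)))
    cv2.fillConvexPoly(m,np.round((h+.5)*S-.5).astype(np.int32),1); return cv2.resize(m*255,(640,480),interpolation=cv2.INTER_AREA)/255.
def fit(views,x,y,tdeg,lx,ly,zs):
    def f(p):
        e=0
        for k,m in views:
            h=hullmask(k,corners(p[0]/1e3,p[1]/1e3,np.radians(p[2]),lx,ly,zs)); e+=np.minimum(h,m).sum()/np.maximum(h,m).sum()
        return -e/len(views)
    x0=np.array([x,y,tdeg],float)
    r=minimize(f,x0,method="Nelder-Mead",options=dict(initial_simplex=x0+np.array([[0,0,0],[6,0,0],[0,6,0],[0,0,6]])))
    return r.x.round(1),round(-r.fun,3)
E
python3 - <<'E'
from h import *
def get(q,cam,xy,z):
    bot.camera(cam);k=bot.calibration(cam);p=w2pix(k,[[xy[0],xy[1],z]])[0].astype(int)
    best=[d for d in bot.outline_of(q,cam) if d["pixels"][p[1],p[0]]]
    return (k,best[0]["pixels"].astype(float)) if best else None
V={}
for q,xy,t,lx,ly,zz in [("lower_mould_center",(.5267,.2216),21,.063,.048,[(.006,.03)]),("seated_mould_center",(.517,.411),-3.8,.063,.048,[(.046,.065),(.045,.045)]),("board",(.5212,.229),11,.09,.11,[(0,.006)]),("board",(.5212,.229),11,.11,.09,[(0,.006)])]:
    for cam in("wrist","top"):
        v=get(q,cam,(xy[0],xy[1]+(.0 if q!="board" else .038)),zz[0][1])
        if v is None: print(q,cam,"none");continue
        for z in zz: print(q,cam,z,lx,fit([v],xy[0]*1e3,xy[1]*1e3,t,lx,ly,z))
# overlay
k=bot.calibration("wrist");im=bot.camera("wrist");S=4
big=cv2.resize(im[60:260,140:500],None,fx=2.2,fy=2.2,interpolation=cv2.INTER_CUBIC)
def dr(P,c):
    p=(w2pix(k,P)+.5-[140,60])*2.2-.5
    for i in range(0,len(p),4): cv2.polylines(big,[np.round(p[i:i+4]*16).astype(np.int32)],True,c,1,cv2.LINE_AA,4)
t=np.radians(-3.8)
dr(corners(.517,.411,t,.063,.048,[.065]),(0,0,255));dr(corners(.517,.411,t,.063,.048,[.045]),(255,0,0));dr(corners(.517,.411,t,.098,.084,[.046]),(0,255,0))
dr(corners(.5267,.2216,np.radians(22),.063,.048,[.03]),(0,0,255))
cv2.imwrite("pics/ov.png",big)
E
```

```text
lower_mould_center wrist (0.006, 0.03) 0.063 (array([531.8, 220.2,  21.2]), np.float64(0.9))
lower_mould_center top none
seated_mould_center wrist (0.046, 0.065) 0.063 (array([520.9, 411. ,  -4.1]), np.float64(0.92))
seated_mould_center wrist (0.045, 0.045) 0.063 (array([521.9, 413.5,  -5.6]), np.float64(0.903))
seated_mould_center top (0.046, 0.065) 0.063 (array([518.8, 412.7,  -3.5]), np.float64(0.916))
seated_mould_center top (0.045, 0.045) 0.063 (array([521. , 413.9,  -4.4]), np.float64(0.949))
board wrist (0, 0.006) 0.09 (array([512.7, 231.8,  10.2]), np.float64(0.43))
board top (0, 0.006) 0.09 (array([512.1, 258. , -31.7]), np.float64(0.285))
board wrist (0, 0.006) 0.11 (array([523.6, 226.7,  11.5]), np.float64(0.652))
board top (0, 0.006) 0.11 (array([510.2, 247.9, -10.1]), np.float64(0.344))
```

View pics/ov.png

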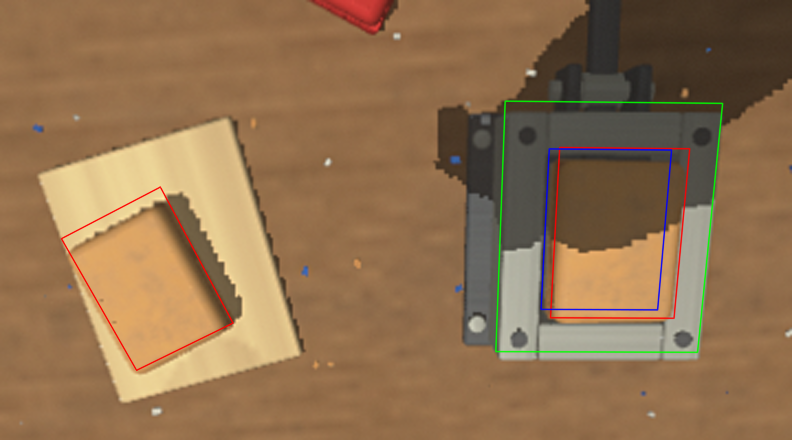

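Raised model fits better with the frame at about (0.520, 0.411), and the mould's side face is visible, so it has risen. Moving to grasp it.

Request:
move_arm:
  deltas:
    - [0.8,10,18,0,0,0,0]
    - [0.8,11,18,20,0,0,0]
    - [0.8,11,18,30,0,0,0]
    - [0.8,10,19,30,0,0,0]
    - [0.8,10,19,30,0,0,0]
    - [0.8,0,0,30,0,0,0]
    - [0.8,0,0,20,0,0,0]
    - [0.8,0,0,0,0,0,0]
    - [0.8,0,0,0,0,0,0]

```text
clock: 6.13
eef_pos: [0.5101, 0.4146, 0.0841]
tool_rot: [0.032, 0.999, -0.001, -0.001]
ft_force: [0.7, 1.1, 0.7]
grip_width: 0.0685
grasp_force: 0.0
```

```bash
python3 - <<'E'
from h import *
o=bot.get_obs();print(o["eef_pos"],R.from_quat(o["tool_rot"]).as_matrix().round(3),o["grip_width"])
im=bot.camera("scene");cv2.imwrite("pics/s1.png",cv2.resize(im[180:330,220:420],None,fx=4,fy=4,interpolation=cv2.INTER_CUBIC))
E
```

```text
[0.51006096 0.41464001 0.08410653] [[-0.998  0.064 -0.003]
 [ 0.064  0.998 -0.002]
 [ 0.002 -0.002 -1.   ]] 0.068455189914317
```

View pics/s1.png

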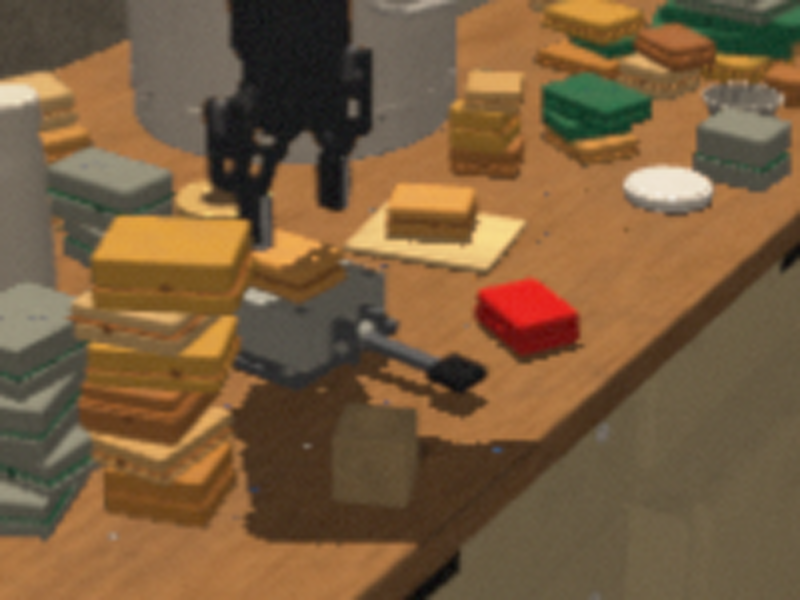

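The scene view shows the mould standing proud of the frame at crop (295,260) and the lever down, with the fingers straddling it. I correct by about 10 mm, descend and grip.

Request:
move_arm:
  deltas:
    - [0.8,-10,-3,0,0,0,0]
    - [0.8,0,0,0,0,0,0]
    - [0.8,0,0,10,0,0,0]
    - [0.8,0,0,10,0,0,0]
    - [0.8,0,0,6,0,0,0]
    - [0.8,0,0,2,0,0,0]
    - [0.8,0,0,0,0,0,0]
    - [0.8,0,0,0,0,0,0]

```text
clock: 6.85
eef_pos: [0.5204, 0.4115, 0.0569]
tool_rot: [0.032, 0.999, -0.0, -0.0]
ft_force: [0.5, -0.5, -0.8]
grip_width: 0.0682
grasp_force: 0.0
```

Request:
move_arm:
  deltas:
    - [0.4,0,0,0,0,0,0]
    - [0.2,0,0,0,0,0,0]
    - [0.2,0,0,0,0,0,0]
    - [0.2,0,0,0,0,0,0]
    - [0.2,0,0,0,0,0,0]
    - [0.2,0,0,0,0,0,0]

```text
clock: 7.35
eef_pos: [0.5209, 0.412, 0.0579]
tool_rot: [0.032, 0.999, 0.0, 0.0]
ft_force: [-0.7, 0.1, 2.9]
grip_width: 0.0454
grasp_force: 61.5
```

Request:
move_arm:
  deltas:
    - [0.2,0,0,-5,0,0,0]
    - [0.2,0,0,-10,0,0,0]
    - [0.2,0,0,-20,0,0,0]
    - [0.2,0,0,-25,0,0,0]
    - [0.2,0,0,-25,0,0,0]
    - [0.2,0,0,-15,0,0,0]
    - [0.2,0,0,0,0,0,0]
    - [0.2,0,0,0,0,0,0]

```text
clock: 8.02
eef_pos: [0.5213, 0.4121, 0.1588]
tool_rot: [0.032, 0.999, 0.001, 0.001]
ft_force: [0.4, -0.4, -1.1]
grip_width: 0.0448
grasp_force: 61.3
```

```bash
python3 - <<'E'
from h import *
o=bot.get_obs();print(o["eef_pos"],o["joint_pos"].round(2))
im=bot.camera("scene");cv2.imwrite("pics/s2.png",cv2.resize(im[150:300,240:400],None,fx=4,fy=4,interpolation=cv2.INTER_CUBIC))
for cam in("top","wrist"):
    im=bot.camera(cam);cv2.imwrite(f"pics/{cam}2.png",im);k=bot.calibration(cam)
    for d in bot.outline_of("lower_mould_center",cam):
        if d["conf"]>.3: print(cam,d["conf"],d["rect"],fit([(k,d["pixels"].astype(float))],528,222,22,.063,.048,(.006,.03)))
    for d in bot.outline_of("board",cam)[:1]:
        # fill the mould hole by hull
        c=max(cv2.findContours(d["pixels"].astype(np.uint8),0,2)[0],key=cv2.contourArea);m=np.zeros((480,640),np.uint8);cv2.fillConvexPoly(m,cv2.convexHull(c),1)
        for a,b in((.11,.09),(.09,.11)): print("board",cam,d["conf"],fit([(k,m.astype(float))],523,227,11,a,b,(0,.006)))
E
```

```text
[0.52128141 0.41205947 0.15876256] [ 0.67  0.61  0.36  1.32 -0.    0.73]
wrist 0.67 [19.5, 219.4, 102.0, 90.2] (array([533. , 219.1,  21.5]), np.float64(0.867))
board wrist 0.76 (array([523.3, 226.5,  11.6]), np.float64(0.984))
board wrist 0.76 (array([521.6, 224.2,  28.7]), np.float64(0.72))
```

View pics/s2.png

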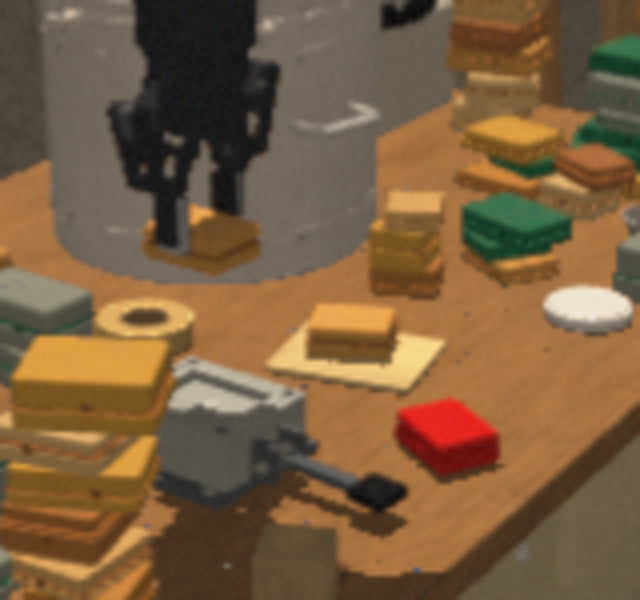

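The scene view shows the mould held level above the frame at crop (200,240). Lower mould is undisturbed at (350,332). I'll cross-check the lower mould's pose with the scene and top cameras.

```bash
python3 - <<'E'
from h import *
bot.camera("scene");k=bot.calibration("scene")
for d in bot.outline_of("lower_mould_center","scene"): print(d["conf"],d["rect"],d["pixels"].sum(),fit([(k,d["pixels"].astype(float))],528,222,22,.063,.048,(.006,.03)))
# gradient-free: colour segmentation inside the board
def col(im,k,zs):
    hsv=cv2.cvtColor(im,cv2.COLOR_BGR2HSV)
    roi=hullmask(k,corners(.5235,.2267,np.radians(11.6),.106,.086,[.006]))>.5
    roi|=hullmask(k,corners(.530,.2215,np.radians(22),.07,.055,[.006,.03]))>.5
    lab=cv2.cvtColor(im,cv2.COLOR_BGR2LAB).astype(int)
    s=hsv[...,1][roi]; t,_=cv2.threshold(s.astype(np.uint8),0,255,cv2.THRESH_OTSU)
    m=(roi&(hsv[...,1]>t)&(hsv[...,2]>110)).astype(np.uint8)
    n,l,st,_=cv2.connectedComponentsWithStats(m,connectivity=4);i=1+st[1:,4].argmax();m=(l==i)
    return m,t
for n,c in(("top0","top"),("wrist2","wrist")):
    im=cv2.imread(f"pics/{n}.png");k=bot.calibration(c);m,t=col(im,k,0)
    print(n,t,m.sum(),"top-face",rect(k,m,.03),"box",fit([(k,m.astype(float))],528,222,22,.063,.048,(.006,.03)),"flat",fit([(k,m.astype(float))],528,222,22,.063,.048,(.03,.03)))
    if c=="wrist":
        o=im.copy();o[cv2.Canny(m.astype(np.uint8)*255,50,100)>0]=(255,0,0)
        for P,cc in((corners(.5325,.2195,np.radians(21.4),.063,.048,[.03]),(0,0,255)),(corners(.5325,.2195,np.radians(21.4),.063,.048,[.006]),(0,255,0)),(corners(.5235,.2265,np.radians(11.6),.11,.09,[.006]),(0,255,255))):
            cv2.polylines(o,[np.round(w2pix(k,P)*16).astype(np.int32)],True,cc,1,cv2.LINE_AA,4)
        cv2.imwrite("pics/ov2.png",cv2.resize(np.hstack([im[170:330,0:160],o[170:330,0:160]]),None,fx=2.5,fy=3.5,interpolation=cv2.INTER_CUBIC)[:600])
E
```

```text
0.58 [316.8, 226.0, 22.4, 13.1] 240 (array([532.1, 219.9,  31.4]), np.float64(0.769))
top0 136.0 507 top-face [527.5 220.9  63.1  50.1  22.7] box (array([529.8, 220.2,  23. ]), np.float64(0.889)) flat (array([527.9, 220.8,  22.7]), np.float64(0.946))
wrist2 113.0 5073 top-face [530.8 219.5  70.2  50.9  22.2] box (array([534.3, 209.5,  12.4]), np.float64(0.753)) flat (array([531.7, 219.3,  22.1]), np.float64(0.9))
```

View pics/ov2.png

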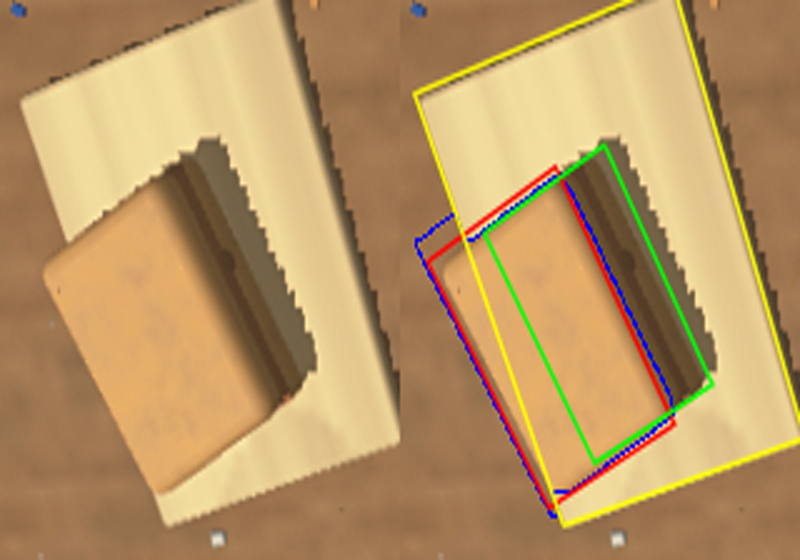

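Request:
move_arm:
  deltas:
    - [0.2,-4,-20,0,0,0,0]
    - [0.2,-4,-32,0,0,0,0]
    - [0.2,-4,-34,0,0,0,0]
    - [0.2,-4,-34,10,0,0,0]
    - [0.2,-4,-32,15,0,0,0]
    - [0.2,-2,-25,15,0,0,0]
    - [0.2,0,-13,10,0,0,0]
    - [0.2,0,0,0,0,0,-6.5]
    - [0.2,0,0,0,0,0,-6.5]
    - [0.2,0,0,0,0,0,-6.5]

```text
clock: 9.3
eef_pos: [0.5304, 0.2199, 0.107]
tool_rot: [-0.14, 0.99, -0.0, -0.0]
ft_force: [0.2, 0.5, -1.1]
grip_width: 0.045
grasp_force: 61.4
```

Request:
move_arm:
  deltas:
    - [0.2,0,0,15,0,0,-6.5]
    - [0.2,0,0,10,0,0,0]
    - [0.2,0,0,0,0,0,0]
    - [0.2,0,0,0,0,0,0]
    - [0.2,0,0,0,0,0,0]

```text
clock: 9.72
eef_pos: [0.5305, 0.2207, 0.0824]
tool_rot: [-0.193, 0.981, -0.0, -0.0]
ft_force: [0.5, 0.2, 0.8]
grip_width: 0.0454
grasp_force: 61.4
```

```bash
python3 - <<'E'
from h import *
o=bot.get_obs();M=R.from_quat(o["tool_rot"]).as_matrix();print(o["eef_pos"],M.round(3),o["grip_width"])
d=np.array([.5315,.221,.052])-o["eef_pos"];print("tool mm",M.T@d*1e3,"yaw",np.degrees(np.arctan2(-M[1,0],-M[0,0])))
im=bot.camera("scene");cv2.imwrite("pics/s3.png",cv2.resize(im[170:270,270:390],None,fx=6,fy=6,interpolation=cv2.INTER_CUBIC))
E
```

```text
[0.53047981 0.22069753 0.08241477] [[-0.926 -0.378 -0.   ]
 [-0.378  0.926 -0.   ]
 [ 0.    -0.    -1.   ]] 0.04541047841858114
tool mm [-1.06437261 -0.10500251 30.41457675] yaw 22.23876844699305
```

View pics/s3.png

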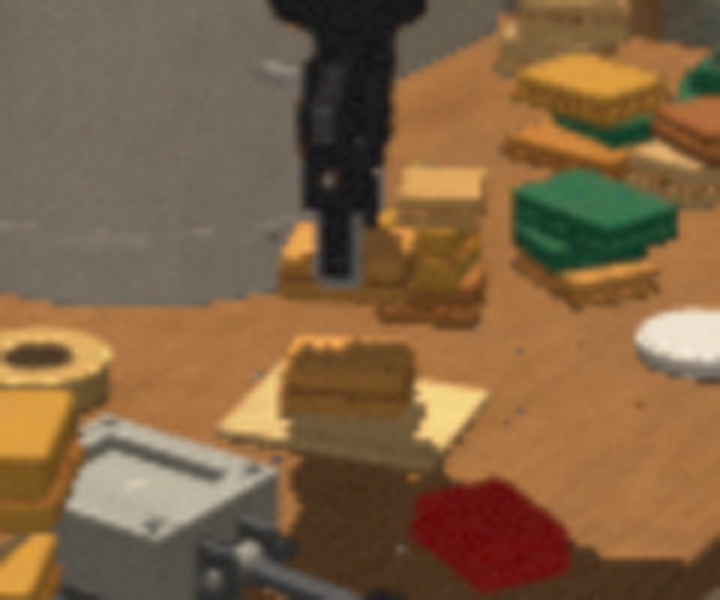

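The held mould (crop 280–410) is directly above the lower one (283–412) with the same yaw. Lowering it.

Request:
move_arm:
  deltas:
    - [0.2,-1,0,12,0,0,0]
    - [0.2,0,0,10,0,0,0]
    - [0.2,0,0,7,0,0,0]
    - [0.2,0,0,2,0,0,0]
    - [0.2,0,0,2,0,0,0]
    - [0.2,0,0,1,0,0,0]
    - [0.2,0,0,0,0,0,0]

```text
clock: 10.35
eef_pos: [0.5315, 0.2211, 0.0484]
tool_rot: [-0.194, 0.981, 0.0, 0.0]
ft_force: [0.0, -0.1, -0.4]
grip_width: 0.0451
grasp_force: 61.4
```

Request:
move_arm:
  deltas:
    - [0.2,0,0,1,0,0,0]
    - [0.2,0,0,0.5,0,0,0]
    - [0.2,0,0,0,0,0,0]

```text
clock: 10.6
eef_pos: [0.5319, 0.2213, 0.0476]
tool_rot: [-0.194, 0.981, 0.0, 0.001]
ft_force: [0.4, 0.3, 1.4]
grip_width: 0.0453
grasp_force: 61.7
```

Request:
move_arm:
  deltas:
    - [0.2,0,0,0.5,0,0,0]
    - [0.2,0,0,0,0,0,0]

```text
clock: 10.77
eef_pos: [0.532, 0.2212, 0.0474]
tool_rot: [-0.194, 0.981, 0.0, 0.001]
ft_force: [-1.8, -0.1, 5.4]
grip_width: 0.045
grasp_force: 62.0
```

Contact (5 N). Releasing it gently, then retreating straight up.

Request:
move_arm:
  deltas:
    - [0.6,0,0,0,0,0,0]
    - [0.75,0,0,0,0,0,0]
    - [0.75,0,0,0,0,0,0]
    - [0.75,0,0,0,0,0,0]
    - [0.75,0,0,-10,0,0,0]
    - [0.75,0,0,-20,0,0,0]
    - [0.75,0,0,-35,0,0,0]
    - [0.75,0,0,-40,0,0,0]
    - [0.75,0,0,-40,0,0,0]
    - [0.75,0,0,0,0,0,0]

```text
clock: 11.6
eef_pos: [0.5358, 0.2228, 0.2015]
tool_rot: [-0.194, 0.981, 0.002, 0.008]
ft_force: [1.2, 0.7, 1.1]
grip_width: 0.0641
grasp_force: 0.0
```

Request:
move_arm:
  deltas:
    - [0.4,0,30,-10,0,0,0]
    - [0.2,-10,30,-10,0,0,0]
    - [0,-10,30,-10,0,0,0]
    - [0,-10,0,-10,0,0,0]
    - [0,0,0,0,0,0,0]
    - [0,0,0,0,0,0,0]

```text
clock: 12.1
eef_pos: [0.5251, 0.3159, 0.2317]
tool_rot: [-0.194, 0.981, 0.0, 0.001]
ft_force: [0.4, 0.3, -0.7]
grip_width: -0.0001
grasp_force: 0.0
```

```bash
python3 - <<'E'
from h import *
o=bot.get_obs();print(o["eef_pos"],o["clock"])
w=bot.camera("wrist");k=bot.calibration("wrist")
for P,c in((corners(.5315,.221,np.radians(22.3),.063,.048,[.054]),(0,0,255)),(corners(.5315,.221,np.radians(22.3),.063,.048,[.006]),(0,255,0))):
    cv2.polylines(w,[np.round(w2pix(k,P)*16).astype(np.int32)],True,c,1,cv2.LINE_AA,4)
p=w2pix(k,[[.5315,.221,.04]])[0].astype(int);print(p)
y,x=max(p[1]-75,0),max(p[0]-75,0)
a=cv2.resize(w[y:y+150,x:x+150],(400,400),interpolation=cv2.INTER_CUBIC)
s=bot.camera("scene");b=cv2.resize(s[195:270,285:360],(400,400),interpolation=cv2.INTER_CUBIC)
cv2.imwrite("pics/end.png",np.hstack([a,b]))
E
```

```text
[0.52514481 0.3159436  0.23171183] 12.1
[211 184]
```

View pics/end.png

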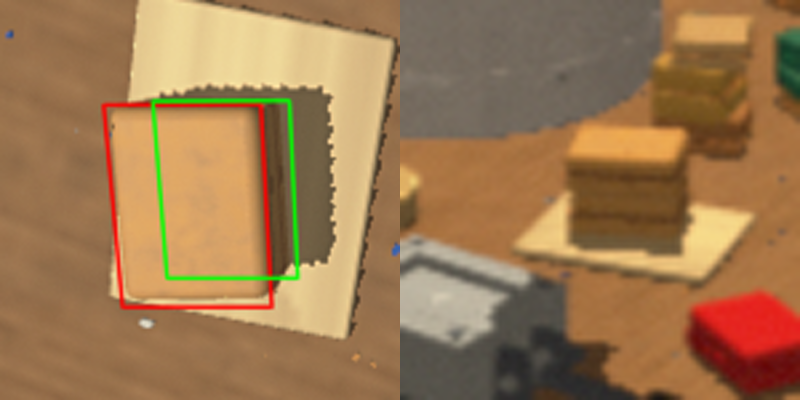

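In both views the upper mould is flush and aligned: wrist crop centre (190,203), scene crop edges 570–687 for both moulds. The board is still and the robot is clear. Handing in.

```bash
python3 -c "
from workcell import bot
print(bot.job_done())"
```

```text
the job is handed in; nothing more can be done
None
```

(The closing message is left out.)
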